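# Pull the T-nut tray out from under the guard with a pull hook

### The job

Take the pull hook off its wooden block, reach under the clear guard with it, hook it behind the near wall of the red tray of T-nuts and drag the tray along its rails towards the blue stop, touching the tray with the hook only. Draw it firmly home on the sprung rubber button of the stop: keep some 8 to 10 N on the button (on top of what the tray takes to slide) for about half a second, and never more than 16 N. Leave the tray there with the nuts in it and stand the hook back upright on the middle of its block, without disturbing the other things.

Things in the scene. Friction and masses are not known exactly. Their poses are not given: they have to be found in the camera images.
- hook: Pull hook, loose, 0.2 kg. Dark wooden handle 80 (x) x 24 (y) x 32 high (z) mm, flat below; origin at the centre of its underside, z up. An 8 mm steel rod leaves its +x end (rod z 12 to 20 mm), straight to x = 122, then bends down and a little back to the tip. It starts standing on the block, the tip hanging free beyond the block's end. Grip the handle across its width (y).
- hook_tip (a point): Centre of the round end (4 mm radius) of the hook's tip, at (122, 0, -14) mm in the hook's frame, so the tip's lowest point is 18 mm below the handle's underside. The bend above it reaches out to x = 134 mm.
- tray: Loose red steel tray, open on top, 80 (x) x 90 (y) x 32 high mm, walls and floor 3 mm; origin at the centre of its underside, z up. Near wall (white card on it) at -x: outer face x = -40, inner face x = -37 mm. It stands on the bench between the rails with 3 mm play each side; sliding it takes about 1.5 to 8 N, differing from case to case.
- tray_wall (a point): Top of the tray's near wall, middle of its inner edge, at (-37, 0, 32) mm in the tray's frame: hook the tip behind (on the +x side of) this wall.
- guide: Fixed guide on the bench; origin on the bench midway between its rails, below the guard's near edge; x points in under the guard, away from the stop; z up. Aluminium rails 14 mm high, x -110 to +105, y 48 to 58 mm either side. The tray starts between them with its centre 60 to 80 mm in, so its near wall lies 20 to 40 mm under the guard.
- guard_edge (a point): Middle of the near edge of the clear guard's underside, at (0, 0, 96) mm in the guide's frame. The plate covers x 0 to 110, y -75 to +75 mm, top 101 mm above the bench (screw heads 106), on four steel posts at y = +-66 mm. The edge is yellow.
- stop: Fixed blue stop block between the rails, 40 (x) x 50 (y) x 20 high mm; origin at the centre of its underside, x along the guide's x, towards the tray. A black rubber button stands out towards the tray on a screw; its free face is anywhere from x = 30 to 50 mm: the screw's setting differs each time and is not measured, so contact must be felt.
- stop_axis (a point): On the axis of the rubber button (14 mm diameter, 12 mm above the bench), at (30, 0, 12) mm in the stop's frame, fixed: where the button's face is at its shortest setting. The button yields towards the stop on a spring of about 2 N per mm, 12 mm travel.
- block: Fixed parking block of light wood, 110 (x) x 70 (y) x 24 (z) mm; origin at the centre of its underside on the bench, so its top is 24 mm up. The hook starts on it within 10 mm of its centre, and belongs there. A fixed pegboard 0.7 m tall stands right of it (from x = 0.40 m on, y = -0.22 m in the world): come round its front with the arm drawn in.
- t_nut_0: Black T-nut 18 x 22 x 14 mm, loose in the rear half of the tray; origin at the centre of its underside.
- t_nut_1: The other T-nut, alike, also in the rear half.
- collet_0: Bystander: grey collet, 26 mm wide, 34 mm tall.
- collet_2: Bystander: grey collet, 23 mm wide, 31 mm tall.
- pull_stud_0: Bystander: grey pull stud, 23 mm wide, 46 mm tall.
- insert_box: Bystander: flat black box with clear lid, 79 x 120 x 33 mm.
- masking_tape: Bystander: roll of masking tape lying flat, 100 mm across, 25 mm high.
- marker: Bystander: black and blue marker, 131 mm long, lying.

How it is judged:
By the outcome, as a careful person would: the job done as asked, in the order asked, and still so for the second after the job is handed in, with the robot touching nothing.
It also fails if it takes over 67 s, if anything falls off the work surface, if the arm or the gripper's body presses on something with over 40 N, if the wrist force passes 120 N, or if a joint passes its speed limit or range.

### The arm

A 6-joint arm with a two-finger parallel gripper is mounted at the origin on a cart in front of the work surface, level with it; the furniture and walls round the work are solid. World frame = base frame: x ahead of the robot, y to its left, z up, the work surface at z = 0. Lengths are in m, angles in rad, forces in N, time in s.
With the tool pointing down it reaches from about 0.35 to 0.85 m from the base axis. Payload 8.1 kg.
Tool frame: the origin (TCP) lies midway between the tips of the shut fingers; the grasp point (between the pads) lies 19 mm behind it; z points along the fingers, y is the line along which they close (so a half turn about z gives the same grasp; the last joint's range is limited). The gripper opens to 93 mm and grips with 3 to 60 N. Pads are 15 mm wide; open, the fingers measure 128 mm over their backs; the gripper's body (75 mm by 188 mm) begins 65 mm behind the grasp point.
Start: joints at [-1.346, 0.13, 1.488, -0, 1.523, -0.085], TCP at [0.183, -0.571, 0.219] pointing down, gripper open.
Joint ranges: [-2.96, 2.96], [-0.89, 2.26], [0.02, 2.5], [-1.34, 4.48], [0, 2.73], [-2.66, 2.66]. Speed limits (rad/s): [2.39, 2.39, 2.79, 3.14, 3.14, 3.14].

### API

Orientations are given as a rotation vector (axis times angle).
In Python, from plant import read_state, read_camera, get_calibration, close_job gives the robot as it stands.
- The arm moves only by the shell command python3 -m crank 'ROWS' [FORCE]. ROWS is JSON, a list that holds one entry, the list of rows, each a list of 7 numbers: the gripper's target within -1 to 1 (fully open at 1, half-way at 0, shut at -1), then the shift along the tool's x, y, z as a fraction of full scale, then the turn, a rotation vector about the tool's x, y, z as a fraction of full scale. In form: [[[grip, x, y, z, rx, ry, rz], ...]]. A call has exactly 5 rows; each row is the pose to reach, as a shift and turn from the pose commanded when the call began, along the tool's axes at that moment; what a row does not reach only later rows make up. Full scale, the value 1, is 0.5 m for a shift and 90 degrees for a turn. A row lasts 1/8 s, in which the tool goes at most 62.5 mm and 10.7 degrees, less where a joint would pass 70% of its speed; a pose out of reach is approached as far as the arm can. A call with a number of a shift or a turn outside -1 to 1 is refused whole. A call with a gripper value outside its range is refused whole. The fingers move at their own pace and stop on an object; FORCE is the grip in N (left out, the last holds). Time passes only in rows, so rows that repeat a pose let the fingers close, or fill a call up. It gives the time, the measured TCP pose, the force, the opening and the grip force at its end, in the units of the state.
- read_state(): the state, without advancing time (a new reading comes with each control period).
- read_camera(name): name is "side" or "top"; returns the picture (420x560x3 uint8, red, green, blue); there is no depth.
- get_calibration(name): a dict with "fx", "fy", "cx", "cy" (pixels), "eye" and "orientation" of the camera in the world. Camera axes: x right, y down, z forward; pixel columns grow to the right and rows downward; lengths in m; the calibration is good to about 2 mm. A picture is of the moment at which its call begins. get_calibration takes no time and is no camera call.
- close_job(): hands the job in; it is judged then, once.
The state is a dict: "t": time; "q": joint angles; "dq": joint speeds; "joint_torque": joint torques, N m; "tool_pos": TCP position; "orientation": TCP orientation; "force": force on the tool from outside, world axes, zero at the start; "wrist_torque": the same for the moment, N m; "opening": finger opening in m; "gripper_force": force on a finger pad.
Only numpy, scipy, OpenCV 4.12 (cv2) and the standard library are available. Lean on these libraries where they do the work, as an engineer would, in place of code of your own. Each camera call takes 0.05 s, during which the arm holds its last target. There are 200 camera calls.

## Working session

There is one attempt and no reset: what is moved stays moved. The work goes in short steps, Python scripts to look and compute and a shell command to move; the robot and the scene stay as the last step left them, time stands still between calls to the robot, and variables do not carry over. Pictures are saved under pics/ and viewed, at most 10 in all, crops included, and the job is handed in when it is done.

```bash
ls; mkdir -p pics; python3 - <<'E'
from plant import *
import cv2,numpy as np
s=read_state();print({k:np.round(v,3).tolist() for k,v in s.items()})
for n in("side","top"):
    im=read_camera(n);cv2.imwrite(f"pics/{n}0.png",im[:,:,::-1]);print(n,get_calibration(n))
E
```

```text
pics
{'t': 0.0, 'q': [-1.346, 0.131, 1.489, -0.0, 1.523, -0.085], 'dq': [0.0, -0.001, 0.0, 0.001, 0.001, 0.0], 'joint_torque': [0.001, -55.985, -49.175, 0.077, 0.035, -0.0], 'tool_pos': [0.183, -0.571, 0.218], 'orientation': [-3.102, -0.484, 0.0], 'force': [-0.307, -0.319, 0.085], 'wrist_torque': [0.007, 0.026, -0.051], 'gripper_force': 0.0, 'opening': 0.092}
side {'fx': 531.970487626342, 'fy': 531.970487626342, 'cx': 294.6584790999801, 'cy': 209.74810844834875, 'eye': array([0.12824798, 1.00591795, 0.43624223]), 'orientation': array([-0.51800371,  2.37192091, -1.62141755])}
top {'fx': 501.9894462025859, 'fy': 501.9894462025859, 'cx': 296.4134536001422, 'cy': 202.3557474527183, 'eye': array([0.32065201, 0.2021781 , 1.02844487]), 'orientation': array([-2.11914558,  2.15044628, -0.21380767])}
```

View pics/top0.png

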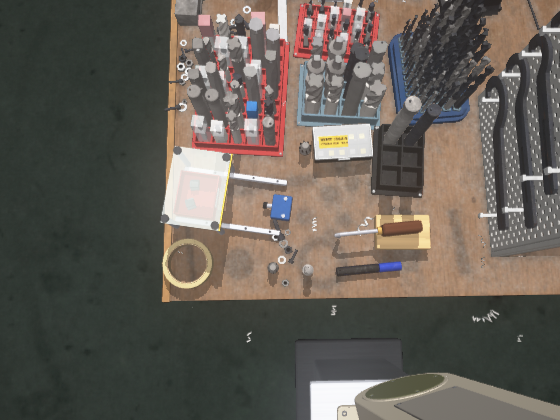

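View pics/side0.png

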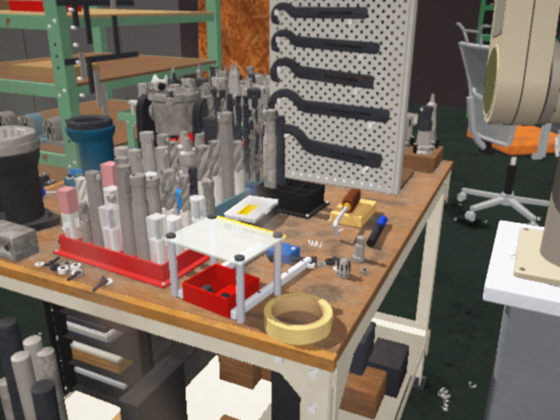

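```bash
cat > h.py <<'E'
import numpy as np,cv2
from plant import *
from scipy.spatial.transform import Rotation as R
def ray(n,uv):
    c=get_calibration(n);uv=np.atleast_2d(np.array(uv,float))
    d=np.c_[(uv[:,0]-c['cx'])/c['fx'],(uv[:,1]-c['cy'])/c['fy'],np.ones(len(uv))]
    return c['eye'],d@R.from_rotvec(c['orientation']).as_matrix().T
def onz(n,uv,z):
    e,d=ray(n,uv);return e+d*((z-e[2])/d[:,2])[:,None]
def pix(n,p):
    c=get_calibration(n);q=(np.atleast_2d(p)-c['eye'])@R.from_rotvec(c['orientation']).as_matrix()
    return np.c_[q[:,0]/q[:,2]*c['fx']+c['cx'],q[:,1]/q[:,2]*c['fy']+c['cy']]
def mask(im,lo,hi,box):
    h=cv2.cvtColor(im,cv2.COLOR_RGB2HSV);m=cv2.inRange(h,np.array(lo),np.array(hi))
    k=np.zeros_like(m);x0,y0,x1,y1=box;k[y0:y1,x0:x1]=255
    return m&k
def big(m):
    c=max(cv2.findContours(m,cv2.RETR_EXTERNAL,cv2.CHAIN_APPROX_NONE)[0],key=cv2.contourArea)
    return c.reshape(-1,2)
E
python3 - <<'E'
from h import *
im=cv2.imread("pics/top0.png")[:,:,::-1].copy()
def rep(name,lo,hi,box,z):
    m=mask(im,lo,hi,box);c=big(m);r=cv2.minAreaRect(c.astype(np.float32))
    b=onz("top",cv2.boxPoints(r),z);ce=b.mean(0);e1=b[1]-b[0];e2=b[2]-b[1]
    e=e1 if np.linalg.norm(e1)>np.linalg.norm(e2) else e2
    print(name,np.round(r[0],1),np.round(ce,4),"sizes",np.round([np.linalg.norm(e1),np.linalg.norm(e2)],4),"ang",round(np.degrees(np.arctan2(e[1],e[0])),1),cv2.contourArea(c))
rep("block",(15,70,120),(32,255,255),(370,205,440,260),.024)
rep("handle",(0,100,30),(14,255,200),(375,212,432,245),.056)
rep("stop",(100,120,60),(125,255,255),(255,185,300,225),.02)
rep("yellow",(22,120,150),(35,255,255),(205,140,245,235),.096)
rep("red",(0,60,100),(8,255,255),(165,150,232,228),.032)
m=mask(im,(0,0,175),(180,60,255),(225,165,292,245))
for c in cv2.findContours(m,cv2.RETR_EXTERNAL,cv2.CHAIN_APPROX_NONE)[0]:
    if cv2.contourArea(c)>60:
        r=cv2.minAreaRect(c);print("rail",np.round(onz("top",cv2.boxPoints(r),.014)[:,:2],4).tolist())
a=cv2.resize(im[140:250,160:300],None,fx=5.6,fy=5.4,interpolation=2)[:,:,::-1]
cv2.imwrite("pics/a.png",a)
cv2.imwrite("pics/b.png",cv2.resize(im[195:285,325:440],None,fx=6.5,fy=6.5,interpolation=2)[:,:,::-1])
E
```

```text
block [402. 232.] [ 0.4411 -0.0304  0.024 ] sizes [0.1143 0.0733] ang -90.8 1874.5
handle [401.6 227.7] [ 0.4455 -0.0227  0.056 ] sizes [0.0805 0.0251] ang -85.1 443.5
stop [280.9 206.6] [0.4969 0.2136 0.02  ] sizes [0.0471 0.0376] ang -8.4 357.0
yellow [225.  191.9] [0.5142 0.318  0.096 ] sizes [0.1483 0.0024] ang -8.9 18.5
red [219.  151.5] [0.6112 0.3392 0.032 ] sizes [0.0491 0.0064] ang -90.6 28.0
rail [[0.4578, 0.3292], [0.4783, 0.324], [0.4481, 0.2169], [0.4278, 0.2225]]
rail [[0.5625, 0.3194], [0.5737, 0.3179], [0.5556, 0.2014], [0.5445, 0.2031]]
```

View pics/a.png

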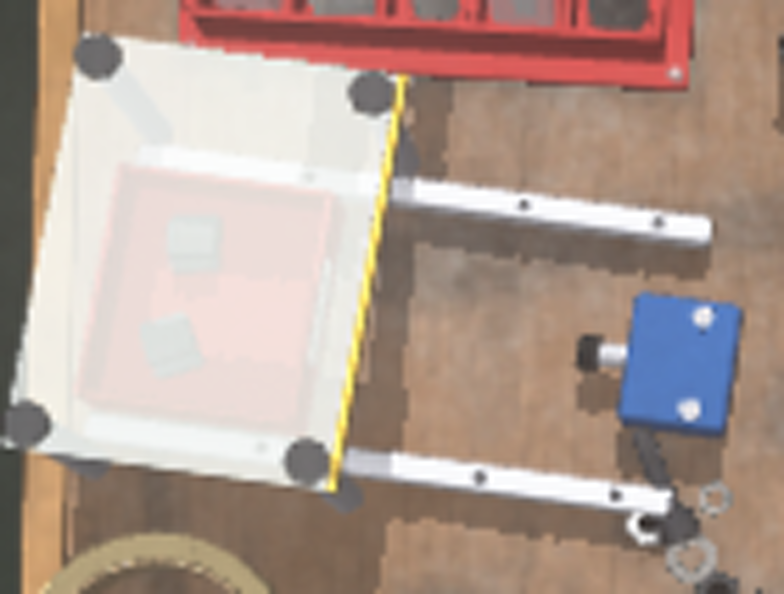

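View pics/b.png

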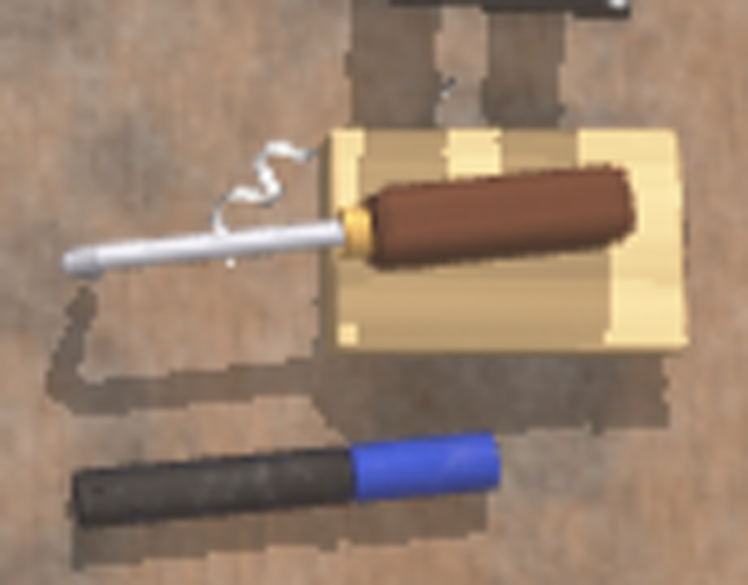

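Top view: the guard's yellow edge runs (232,154)–(219,231). The stop is at (281,207) with its button tip near (263,205), and the tray's near wall shows through the guard at about x=218. The hook's handle is at (402,228), with the rod end at (335,235). The guide's x direction is about 81° in the world and the hook's about 95°; sizes agree with those given.

```bash
cat >> h.py <<'E'
def go(pos,yaw=None,pitchR=None):
    "fractions for target TCP pos and yaw (world angle of tool y, tool down)"
    s=read_state();M=R.from_rotvec(s['orientation']).as_matrix()
    d=M.T@(np.array(pos)-s['tool_pos'])/.5
    r=np.zeros(3)
    if yaw is not None:
        y=np.radians(yaw);Y=np.array([np.cos(y),np.sin(y),0]);Z=np.array([0,0,-1.]);T=np.c_[np.cross(Y,Z),Y,Z]
        r=R.from_matrix(M.T@T).as_rotvec()/(np.pi/2)
    print("rows",np.round(np.r_[d,r],4).tolist(),"yaw now",round(np.degrees(np.arctan2(M[1,1],M[0,1])),1),"tilt",np.round(M[:2,2],4))
E
python3 - <<'E'
from h import *
go([.17,-.335,.219],-119)
G=lambda p:[round(float(np.dot(p-np.array([.5142,.318]),v))*1000,1) for v in(np.array([.153,.988]),np.array([-.988,.153]))]
f=lambda u,v:[160+u/5.6,140+v/5.4]
for n,u,v,z in[("yel1",403,75,.096),("yel2",332,490,.096),("button",578,350,.012),("stop+",622,418,.02),("stop+b",640,293,.02),("wall_top1",338,190,.032),("wall_top2",305,430,.032),("cardtop",318,300,.032),("rail1",712,216,.014),("rail2",672,500,.014)]:
    p=onz("top",f(u,v),z)[0];print(n,np.round(p[:2],4),G(p[:2]))
# handle/rod
g=lambda u,v:[325+u/6.5,195+v/6.5]
for n,u,v,z in[("rodend",65,262,.04),("rodstart",345,232,.04),("handL",375,228,.056),("handR",630,203,.056),("blk",330,130,.024),("blk",675,130,.024),("blk",330,352,.024),("blk",688,346,.024)]:
    print(n,np.round(onz("top",g(u,v),z)[0],4))
for u,v in[(268,120),(284,152),(372,128)]:
    print([np.round(onz("top",[u,v],z)[0],3).tolist() for z in(.05,.12,.16)])
E
python3 -m crank '[[[1,0.12,-0.455,0,0,0,0.52],[1,0.12,-0.455,0,0,0,0.52],[1,0.12,-0.455,0,0,0,0.52],[1,0.12,-0.455,0,0,0,0.52],[1,0.12,-0.455,0,0,0,0.52]]]' 60
```

```text
rows [0.1194, -0.4572, -0.0018, -0.001, 0.0003, 0.5195] yaw now -72.2 tilt [-0.0004  0.0016]
yel1 [0.5875 0.3055] [-1.1, -74.3]
yel2 [0.4394 0.3281] [-1.5, 75.4]
button [0.5025 0.25  ] [-68.9, 1.2]
stop+ [0.4749 0.2338] [-89.2, 26.0]
stop+b [0.5227 0.2269] [-88.7, -22.3]
wall_top1 [0.5613 0.3359] [24.9, -43.8]
wall_top2 [0.4701 0.3466] [21.5, 48.0]
cardtop [0.5191 0.3426] [25.1, -1.1]
rail1 [0.5537 0.2002] [-110.3, -57.0]
rail2 [0.4444 0.2161] [-111.3, 53.4]
rodend [0.4343 0.1069 0.04  ]
rodstart [0.4422 0.0209 0.04  ]
handL [0.4414 0.0148 0.056 ]
handR [ 0.4479 -0.0628  0.056 ]
blk [0.4763 0.0212 0.024 ]
blk [ 0.4749 -0.0871  0.024 ]
blk [0.407  0.0243 0.024 ]
blk [ 0.4073 -0.0868  0.024 ]
[[0.671, 0.238, 0.05], [0.646, 0.235, 0.12], [0.632, 0.234, 0.16]]
[[0.603, 0.206, 0.05], [0.583, 0.206, 0.12], [0.572, 0.205, 0.16]]
[[0.652, 0.026, 0.05], [0.628, 0.038, 0.12], [0.615, 0.045, 0.16]]
t: 0.72
tool_pos: [0.1707, -0.334, 0.2184]
orientation: [3.04, -0.792, 0.001]
force: [0.2, -0.3, 0.8]
opening: 0.0929
gripper_force: 0.0
```

```bash
python3 - <<'E'
from h import *
go([.33,-.185,.219],-119)
E
```

```text
rows [0.1327, -0.4156, -0.0013, 0.0002, -0.0004, -0.0022] yaw now -119.2 tilt [ 0.0005 -0.0006]
```

```bash
python3 -m crank '[[[0.2,0.133,-0.416,0,0,0,0],[0.2,0.133,-0.416,0,0,0,0],[0.2,0.133,-0.416,0,0,0,0],[0.2,0.133,-0.416,0,0,0,0],[0.2,0.133,-0.416,0,0,0,0]]]'
python3 - <<'E'
from h import *
go([.42,-.0295,.219],-119)
E
```

```text
t: 1.35
tool_pos: [0.3307, -0.1853, 0.2183]
orientation: [-3.042, 0.781, 0.001]
force: [-0.2, -0.0, 0.2]
opening: 0.0559
gripper_force: 0.0
rows [0.0063, -0.3591, -0.0013, -0.0003, 0.0005, 0.0021] yaw now -118.8 tilt [-0.0004  0.0007]
```

```bash
python3 -m crank '[[[0.2,0.006,-0.12,0,0,0,0],[0.2,0.006,-0.24,0,0,0,-0.1],[0.2,0.006,-0.359,0,0,0,-0.22],[0.2,0.006,-0.359,0,0,0,-0.34],[0.2,0.006,-0.359,0,0,0,-0.45]]]'
python3 -m crank '[[[0.2,0,0,0,0,0,-0.6],[0.2,0,0,0,0,0,-0.6],[0.2,0,0,0,0,0,-0.6],[0.2,0,0,0,0,0,-0.6],[0.2,0,0,0,0,0,-0.6]]]'
python3 - <<'E'
from h import *
go([.4454,-.0295,.09],4.6)
E
```

```text
t: 1.98
tool_pos: [0.4193, -0.0316, 0.2182]
orientation: [3.125, 0.325, -0.002]
force: [0.6, -0.4, -0.2]
opening: 0.0555
gripper_force: 0.0
t: 2.6
tool_pos: [0.4192, -0.0327, 0.2184]
orientation: [-2.643, -1.698, 0.001]
force: [-0.4, 0.2, -0.6]
opening: 0.0558
gripper_force: 0.0
rows [0.0279, 0.0452, 0.2567, -0.0004, 0.0003, -0.324] yaw now -24.6 tilt [-0.0007 -0.0003]
```

```bash
python3 -m crank '[[[0.2,0.028,0.045,0.1,0,0,-0.12],[0.2,0.028,0.045,0.2,0,0,-0.23],[0.2,0.028,0.045,0.257,0,0,-0.324],[0.2,0.028,0.045,0.257,0,0,-0.324],[0.2,0.028,0.045,0.257,0,0,-0.324]]]'
python3 - <<'E'
from h import *
go([.4454,-.0295,.0275],4.6)
cv2.imwrite("pics/c.png",cv2.resize(read_camera("side")[150:290,230:420],None,fx=4,fy=4)[:,:,::-1])
E
```

```text
t: 3.22
tool_pos: [0.4466, -0.029, 0.0915]
orientation: [2.14, 2.298, 0.001]
force: [0.4, 0.4, 0.6]
opening: 0.0558
gripper_force: 0.0
rows [-0.0007, -0.0026, 0.128, 0.0008, 0.0003, -0.0057] yaw now 4.1 tilt [ 0.0014 -0.0004]
```

View pics/c.png

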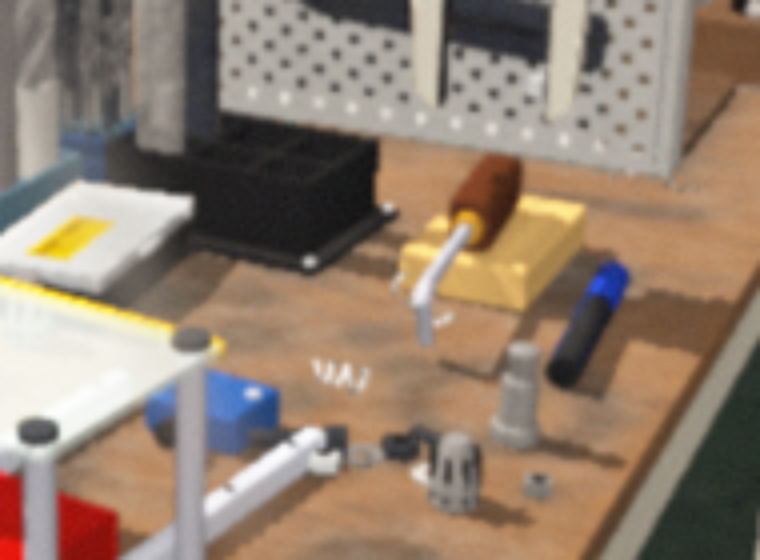

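The side crop shows both open fingers (435,100) and (567,110) straddling the handle (487,200). Going down to grasp.

```bash
python3 -m crank '[[[0.2,-0.001,-0.002,0.06,0,0,0],[0.2,-0.001,-0.002,0.11,0,0,0],[0.2,-0.001,-0.002,0.128,0,0,0],[0.2,-0.001,-0.002,0.128,0,0,0],[0.2,-0.001,-0.002,0.128,0,0,0]]]'
python3 -m crank '[[[-1,0,0,0,0,0,0],[-1,0,0,0,0,0,0],[-1,0,0,0,0,0,0],[-1,0,0,0,0,0,0],[-1,0,0,0,0,0,0]]]' 60
python3 -m crank '[[[-1,0,0,-0.02,0,0,0],[-1,0,0,-0.05,0,0,0],[-1,0,0,-0.1,0,0,0],[-1,0,0,-0.12,0,0,0],[-1,0,0,-0.12,0,0,0]]]'
python3 - <<'E'
from h import *
s=read_state();print(s['orientation'],s['wrist_torque'],s['force'])
go([.4454,-.0295,.09],4.6)
cv2.imwrite("pics/d.png",cv2.resize(np.vstack([read_camera("side")[130:270,230:440],read_camera("top")[170:310,290:500]]),None,fx=2.1,fy=2.1,interpolation=2)[:,:,::-1])
E
```

```text
t: 3.9
tool_pos: [0.4462, -0.029, 0.0277]
orientation: [2.135, 2.302, 0.002]
force: [-0.6, 0.4, -0.6]
opening: 0.0559
gripper_force: 0.0
t: 4.53
tool_pos: [0.4452, -0.0288, 0.0263]
orientation: [2.136, 2.303, 0.0]
force: [-0.0, -1.1, 1.1]
opening: 0.0232
gripper_force: 59.9
t: 5.15
tool_pos: [0.4458, -0.029, 0.0873]
orientation: [2.135, 2.302, 0.002]
force: [0.2, -0.0, -3.0]
opening: 0.0238
gripper_force: 59.9
[2.13470203e+00 2.30220836e+00 1.98410596e-03] [-0.07608767 -0.13006484 -0.02088172] [ 0.19943337 -0.04754609 -2.97480583]
rows [-0.001, -0.001, -0.0055, 0.0014, 0.0004, -0.0031] yaw now 4.3 tilt [ 0.0023 -0.0004]
```

View pics/d.png

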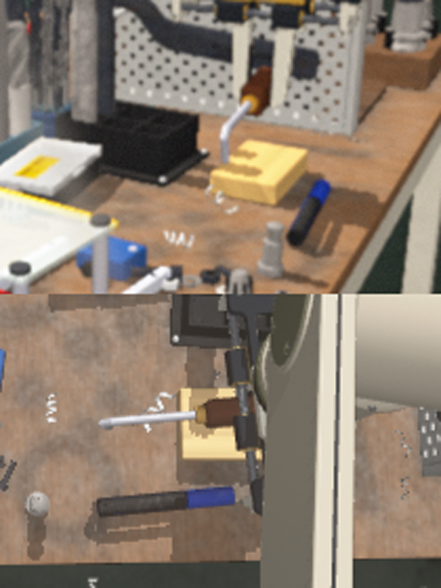

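The hook is held level at 23.8 mm opening. In the side view the tip is near (337,206), and in the top view the rod's bend end is near (338.6,232.4). Checking the tip against the prediction.

```bash
python3 - <<'E'
from h import *
t=np.array([.436,.097,.067])
print("pred side px tip bottom",pix("side",t),"pred top bend",pix("top",[.4355,.1095,.099]))
print("bend meas",onz("top",[338.6,232.4],.101)[0])
im=read_camera("side")
# steel rod/tip: bright low-saturation pixels near the tip
m=mask(im,(0,0,150),(180,50,255),(325,165,365,225));c=big(m);print("rod contour bbox",c.min(0),c.max(0),"lowest",c[c[:,1].argmax()])
E
```

```text
pred side px tip bottom [[337.84111135 207.15176038]] pred top bend [[336.53599035 231.00047891]]
bend meas [0.4325792  0.10593331 0.101     ]
rod contour bbox [325 165] [349 207] lowest [338 207]
```

```bash
python3 - <<'E'
from h import *
go([.4898,.1641,.09],-8.9)
E
```

```text
rows [0.3776, 0.1198, -0.0095, -0.0009, -0.0001, 0.1469] yaw now 4.3 tilt [-0.0014  0.0003]
```

```bash
python3 -m crank '[[[-1,0.08,0.025,-0.008,0,0,0.03],[-1,0.17,0.054,-0.008,0,0,0.07],[-1,0.26,0.083,-0.008,0,0,0.11],[-1,0.34,0.108,-0.008,0,0,0.147],[-1,0.378,0.12,-0.008,0,0,0.147]]]'
python3 -m crank '[[[-1,0,0,0.02,0,0,0],[-1,0,0,0.04,0,0,0],[-1,0,0,0.044,0,0,0],[-1,0,0,0.044,0,0,0],[-1,0,0,0.044,0,0,0]]]'
cat >> h.py <<'E'
O=np.array([.5138,.3172,0]);EX=np.array([.1547,.988,0]);EY=np.array([-.988,.1547,0])
def tcpg():
    s=read_state();p=s['tool_pos']-O;f=s['force'];w=s['wrist_torque']
    M=R.from_rotvec(s['orientation']).as_matrix()
    print("t",round(s['t'],2),"guide x,y,z mm",np.round([p@EX*1e3,p@EY*1e3,p[2]*1e3],1),"F gx,gy,z",np.round([f@EX,f@EY,f[2]],2),"w",np.round(w,2),"yaw",round(np.degrees(np.arctan2(M[1,1],M[0,1])),1),"grip",round(s['gripper_force'],1))
E
python3 - <<'E'
from h import *
tcpg();p=O-.083*EX;p[2]=.066;go(p,-8.9)
s=read_state();tip=s['tool_pos']+.125*EX-[0,0,.020];print("pred tip bottom side px",pix("side",tip))
im=read_camera("side");cv2.imwrite("pics/e.png",cv2.resize(np.hstack([im[180:330,140:340],read_camera("top")[120:270,160:360]]),None,fx=2,fy=2,interpolation=2)[:,:,::-1])
E
```

```text
t: 5.92
tool_pos: [0.49, 0.1659, 0.089]
orientation: [-2.385, -2.044, 0.002]
force: [0.1, -0.4, -2.1]
opening: 0.0232
gripper_force: 59.9
t: 6.55
tool_pos: [0.4909, 0.1638, 0.0686]
orientation: [2.388, 2.041, 0.001]
force: [-0.0, -0.2, -2.0]
opening: 0.0234
gripper_force: 59.9
t 6.55 guide x,y,z mm [-155.1   -1.1   68.6] F gx,gy,z [-0.2  -0.02 -2.  ] w [-0.11 -0.03  0.02] yaw -8.9 grip 59.9
rows [0.1442, -0.0023, 0.0051, 0.0004, -0.0002, -0.0005] yaw now -8.9 tilt [0.0007 0.0001]
pred tip bottom side px [[257.67530466 246.88258963]]
```

View pics/e.png

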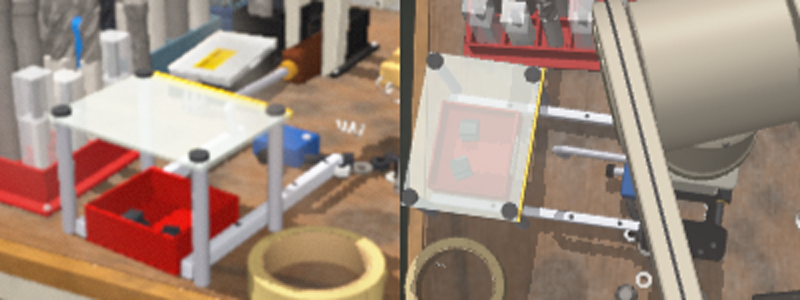

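The rod points along the guide axis: its end is at top pixel (236.5,195.5), just outside the yellow edge and below the plate. The tray is seen with both nuts in its rear half. Entering.

```bash
python3 -m crank '[[[-1,0.03,-0.002,0.005,0,0,0],[-1,0.06,-0.002,0.005,0,0,0],[-1,0.1,-0.002,0.005,0,0,0],[-1,0.144,-0.002,0.005,0,0,0],[-1,0.144,-0.002,0.005,0,0,0]]]'
python3 - <<'E'
from h import *
tcpg();b=onz("top",[236.5,195.5],.082)[0]-O;print("rod end was at",b@EX,b@EY)
s=read_state();print("pred tip bottom side",pix("side",s['tool_pos']+.125*EX-[0,0,.020]),"pred wall top inner at x=26",pix("side",O+.026*EX+[0,0,.032]),"ends",pix("side",O+.026*EX+.042*EY+[0,0,.032]),pix("side",O+.026*EX-.042*EY+[0,0,.032]))
im=read_camera("side");cv2.imwrite("pics/f.png",cv2.resize(np.hstack([im[215:315,165:305],read_camera("top")[140:240,150:290]]),None,fx=2.8,fy=2.8,interpolation=2)[:,:,::-1])
E
```

```text
t: 7.28
tool_pos: [0.5009, 0.2378, 0.0657]
orientation: [-2.385, -2.045, -0.001]
force: [-1.6, -0.6, -2.3]
opening: 0.0236
gripper_force: 59.9
t 7.28 guide x,y,z mm [-80.4   0.5  65.7] F gx,gy,z [-0.86  1.53 -2.28] w [-0.08 -0.09  0.05] yaw -8.8 grip 59.9
rod end was at -0.019903652025151906 0.0019570491245184227
pred tip bottom side [[230.1778333  265.53734685]] pred wall top inner at x=26 [[237.54332692 268.6347874 ]] ends [[258.49685022 275.75016916]] [[217.59222923 261.85980858]]
```

View pics/f.png

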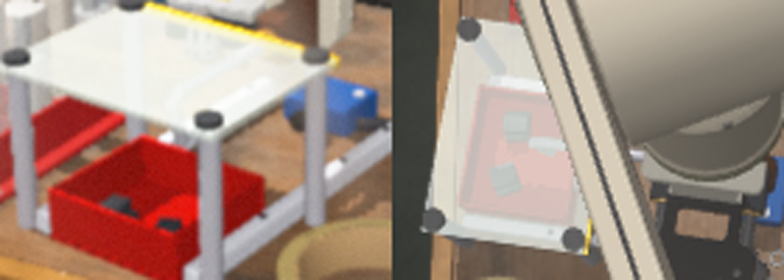

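Under the guard, the rod end is at top pixel (199,191), past the near wall and short of the nuts. Lowering the tip behind the wall.

```bash
python3 -m crank '[[[-1,0,0,0.015,0,0,0],[-1,0,0,0.03,0,0,0],[-1,0,0,0.045,0,0,0],[-1,0,0,0.058,0,0,0],[-1,0,0,0.066,0,0,0]]]'
python3 -c "from h import *;tcpg()"
python3 -m crank '[[[-1,0,0,0,0,0,0],[-1,-0.006,0,0,0,0,0],[-1,-0.012,0,0,0,0,0],[-1,-0.018,0,0,0,0,0],[-1,-0.02,0,0,0,0,0]]]'
python3 -c "from h import *;tcpg();p=O-.1*EX;p[2]=.033;go(p,-8.9)"
```

```text
t: 8.0
tool_pos: [0.5004, 0.2353, 0.0319]
orientation: [-2.387, -2.042, 0.001]
force: [-1.0, 0.4, -2.0]
opening: 0.0234
gripper_force: 59.9
t 8.0 guide x,y,z mm [-83.    0.5  31.9] F gx,gy,z [ 0.22  1.05 -1.99] w [-0.09 -0.11  0.01] yaw -8.9 grip 59.9
t: 8.62
tool_pos: [0.4993, 0.2258, 0.0328]
orientation: [-2.387, -2.042, -0.001]
force: [0.1, 3.1, -2.6]
opening: 0.0236
gripper_force: 59.9
t 8.62 guide x,y,z mm [-92.5   0.2  32.8] F gx,gy,z [ 3.11  0.38 -2.59] w [ 0.38 -0.15  0.03] yaw -8.9 grip 59.9
rows [-0.0149, 0.0003, -0.0003, 0.0003, -0.0006, -0.0002] yaw now -8.9 tilt [0.0005 0.0008]
```

```bash
python3 -m crank '[[[-1,-0.012,0,0,0,0,0],[-1,-0.024,0,0,0,0,0],[-1,-0.036,0,0,0,0,0],[-1,-0.048,0,0,0,0,0],[-1,-0.06,0,0,0,0,0]]]'
python3 -c "from h import *;tcpg()"
python3 -m crank '[[[-1,-0.012,0,0,0,0,0],[-1,-0.024,0,0,0,0,0],[-1,-0.036,0,0,0,0,0],[-1,-0.048,0,0,0,0,0],[-1,-0.06,0,0,0,0,0]]]'
python3 -c "from h import *;tcpg();p=O-.165*EX;p[2]=.033;go(p,-8.9)"
```

```text
t: 9.25
tool_pos: [0.4945, 0.1956, 0.0327]
orientation: [-2.387, -2.042, -0.0]
force: [0.5, 1.7, -2.4]
opening: 0.0233
gripper_force: 59.9
t 9.25 guide x,y,z mm [-123.2    0.2   32.7] F gx,gy,z [ 1.72 -0.26 -2.35] w [ 0.58 -0.15  0.01] yaw -8.9 grip 59.9
t: 9.88
tool_pos: [0.4898, 0.1659, 0.0326]
orientation: [-2.387, -2.042, 0.0]
force: [-0.4, 3.7, -1.8]
opening: 0.0236
gripper_force: 59.9
t 9.88 guide x,y,z mm [-153.2    0.3   32.6] F gx,gy,z [ 3.6   0.96 -1.76] w [ 0.59 -0.18 -0.04] yaw -8.9 grip 59.9
rows [-0.0237, 0.0007, -0.0007, -0.0001, -0.0, -0.0001] yaw now -8.9 tilt [-0.0001  0.    ]
```

```bash
python3 -m crank '[[[-1,-0.006,0,0,0,0,0],[-1,-0.012,0,0,0,0,0],[-1,-0.018,0,0,0,0,0],[-1,-0.024,0,0,0,0,0],[-1,-0.03,0,0,0,0,0]]]'
python3 -c "from h import *;tcpg()"
python3 -m crank '[[[-1,-0.003,0,0,0,0,0],[-1,-0.006,0,0,0,0,0],[-1,-0.009,0,0,0,0,0],[-1,-0.012,0,0,0,0,0],[-1,-0.014,0,0,0,0,0]]]'
python3 -c "from h import *;tcpg()"
```

```text
t: 10.5
tool_pos: [0.4875, 0.1514, 0.0326]
orientation: [-2.387, -2.042, -0.0]
force: [-0.3, 3.6, -0.5]
opening: 0.0235
gripper_force: 59.9
t 10.5 guide x,y,z mm [-167.9    0.3   32.6] F gx,gy,z [ 3.51  0.87 -0.5 ] w [ 0.63 -0.21 -0.02] yaw -8.9 grip 59.9
t: 11.12
tool_pos: [0.4865, 0.1445, 0.0326]
orientation: [-2.387, -2.042, -0.0]
force: [0.4, 2.8, -1.4]
opening: 0.0235
gripper_force: 59.9
t 11.12 guide x,y,z mm [-174.8    0.3   32.6] F gx,gy,z [ 2.79  0.05 -1.41] w [ 0.62 -0.19  0.02] yaw -8.9 grip 59.9
```

```bash
python3 -m crank '[[[-1,-0.002,0,0,0,0,0],[-1,-0.004,0,0,0,0,0],[-1,-0.006,0,0,0,0,0],[-1,-0.008,0,0,0,0,0],[-1,-0.01,0,0,0,0,0]]]'
python3 -c "from h import *;tcpg()"
```

```text
t: 11.75
tool_pos: [0.4857, 0.1396, 0.0326]
orientation: [-2.387, -2.042, 0.0]
force: [1.1, 3.2, -1.6]
opening: 0.0239
gripper_force: 59.9
t 11.75 guide x,y,z mm [-179.8    0.3   32.6] F gx,gy,z [ 3.35 -0.63 -1.55] w [ 0.68 -0.2  -0.01] yaw -8.9 grip 59.9
```

```bash
python3 -m crank '[[[-1,-0.001,0,0,0,0,0],[-1,-0.002,0,0,0,0,0],[-1,-0.004,0,0,0,0,0],[-1,-0.005,0,0,0,0,0],[-1,-0.006,0,0,0,0,0]]]'
python3 -c "from h import *;tcpg()"
```

```text
t: 12.38
tool_pos: [0.4852, 0.1366, 0.0326]
orientation: [-2.387, -2.042, 0.0]
force: [0.9, 4.5, -2.0]
opening: 0.0234
gripper_force: 59.9
t 12.38 guide x,y,z mm [-182.8    0.3   32.6] F gx,gy,z [ 4.54 -0.19 -2.05] w [ 0.64 -0.17 -0.01] yaw -8.9 grip 59.9
```

```bash
python3 -m crank '[[[-1,-0.001,0,0,0,0,0],[-1,-0.002,0,0,0,0,0],[-1,-0.004,0,0,0,0,0],[-1,-0.005,0,0,0,0,0],[-1,-0.006,0,0,0,0,0]]]'
python3 -c "from h import *;tcpg()"
```

```text
t: 13.0
tool_pos: [0.4848, 0.1337, 0.0327]
orientation: [-2.387, -2.042, -0.0]
force: [0.6, 3.4, -0.7]
opening: 0.0236
gripper_force: 59.9
t 13.0 guide x,y,z mm [-185.8    0.3   32.7] F gx,gy,z [ 3.49 -0.09 -0.67] w [ 0.68 -0.16 -0.  ] yaw -8.9 grip 59.9
```

```bash
python3 -m crank '[[[-1,-0.001,0,0,0,0,0],[-1,-0.002,0,0,0,0,0],[-1,-0.004,0,0,0,0,0],[-1,-0.005,0,0,0,0,0],[-1,-0.006,0,0,0,0,0]]]'
python3 -c "from h import *;tcpg()"
```

```text
t: 13.62
tool_pos: [0.4844, 0.131, 0.0327]
orientation: [-2.387, -2.042, -0.001]
force: [0.6, 6.3, -3.1]
opening: 0.0241
gripper_force: 59.9
t 13.62 guide x,y,z mm [-188.5    0.3   32.7] F gx,gy,z [ 6.32  0.37 -3.08] w [ 1.05 -0.24 -0.03] yaw -8.9 grip 59.9
```

```bash
python3 -m crank '[[[-1,-0.001,0,0,0,0,0],[-1,-0.002,0,0,0,0,0],[-1,-0.003,0,0,0,0,0],[-1,-0.004,0,0,0,0,0],[-1,-0.004,0,0,0,0,0]]]'
python3 -c "from h import *;tcpg()"
```

```text
t: 14.25
tool_pos: [0.484, 0.1294, 0.0326]
orientation: [-2.387, -2.042, -0.001]
force: [1.2, 6.8, -3.1]
opening: 0.0239
gripper_force: 59.9
t 14.25 guide x,y,z mm [-190.2    0.4   32.6] F gx,gy,z [ 6.91 -0.15 -3.12] w [ 1.33 -0.28  0.02] yaw -8.9 grip 59.9
```

```bash
cat >> h.py <<'E'
def avg(n=4):
    F=[];W=[]
    for i in range(n):
        s=read_state();F.append([s['force']@EX,s['force']@EY,s['force'][2]]);W.append(s['wrist_torque'])
        if i<n-1: read_camera("side")
    print("avg F",np.round(np.mean(F,0),2),"each",np.round(np.array(F)[:,0],1),"w",np.round(np.mean(W,0),3));tcpg()
E
python3 -m crank '[[[-1,-0.001,0,0,0,0,0],[-1,-0.002,0,0,0,0,0],[-1,-0.003,0,0,0,0,0],[-1,-0.003,0,0,0,0,0],[-1,-0.003,0,0,0,0,0]]]'
python3 -c "from h import *;avg()"
```

```text
t: 14.88
tool_pos: [0.4839, 0.1282, 0.0326]
orientation: [-2.386, -2.042, -0.002]
force: [1.6, 9.5, -3.6]
opening: 0.0237
gripper_force: 59.9
avg F [ 9.   -0.53 -3.21] each [9.6 9.7 7.7 9. ] w [ 1.546 -0.36  -0.034]
t 15.03 guide x,y,z mm [-191.3    0.4   32.6] F gx,gy,z [ 8.96 -0.85 -3.03] w [ 1.57 -0.29 -0.05] yaw -8.9 grip 59.9
```

```bash
python3 -m crank '[[[-1,-0.001,0,0,0,0,0],[-1,-0.002,0,0,0,0,0],[-1,-0.003,0,0,0,0,0],[-1,-0.003,0,0,0,0,0],[-1,-0.003,0,0,0,0,0]]]'
python3 -c "from h import *;avg()"
```

```text
t: 15.65
tool_pos: [0.4837, 0.1271, 0.0326]
orientation: [-2.386, -2.042, -0.003]
force: [1.6, 12.0, -4.5]
opening: 0.0234
gripper_force: 59.9
avg F [11.18 -0.28 -4.21] each [12.1 10.4 10.9 11.2] w [ 1.827 -0.45  -0.034]
t 15.8 guide x,y,z mm [-192.4    0.4   32.6] F gx,gy,z [11.18 -0.38 -3.56] w [ 1.81 -0.42 -0.13] yaw -8.9 grip 59.9
```

```bash
python3 -m crank '[[[-1,-0.0015,0,0,0,0,0],[-1,-0.0015,0,0,0,0,0],[-1,-0.0015,0,0,0,0,0],[-1,-0.0015,0,0,0,0,0],[-1,-0.0015,0,0,0,0,0]]]'
python3 -c "from h import *;avg(5)"
```

```text
t: 16.42
tool_pos: [0.4836, 0.1265, 0.0326]
orientation: [-2.386, -2.041, -0.003]
force: [2.9, 12.1, -5.0]
opening: 0.0236
gripper_force: 59.9
avg F [11.47 -0.49 -4.49] each [12.4 11.1 10.7 11.3 11.8] w [ 1.954 -0.46  -0.014]
t 16.62 guide x,y,z mm [-193.1    0.4   32.6] F gx,gy,z [11.81 -0.72 -3.67] w [ 1.92 -0.47 -0.03] yaw -8.9 grip 59.9
```

```bash
python3 -m crank '[[[-1,-0.001,0,0,0,0,0],[-1,-0.001,0,0,0,0,0],[-1,-0.001,0,0,0,0,0],[-1,-0.001,0,0,0,0,0],[-1,-0.001,0,0,0,0,0]]]'
python3 -c "from h import *;avg(7)"
```

```text
t: 17.25
tool_pos: [0.4835, 0.1262, 0.0326]
orientation: [-2.386, -2.041, -0.003]
force: [2.6, 12.0, -4.6]
opening: 0.0235
gripper_force: 59.9
avg F [12.46 -0.37 -4.48] each [12.3 11.1 12.8 13.3 12.3 12.2 13.3] w [ 2.102 -0.488 -0.046]
t 17.55 guide x,y,z mm [-193.4    0.4   32.6] F gx,gy,z [13.27 -1.02 -4.71] w [ 2.09 -0.51 -0.06] yaw -8.9 grip 59.9
```

```bash
python3 -m crank '[[[-1,0.004,0,0,0,0,0],[-1,0.008,0,0,0,0,0],[-1,0.014,0,0,0,0,0],[-1,0.02,0,0,0,0,0],[-1,0.024,0,0,0,0,0]]]'
python3 -c "from h import *;avg(2)"
python3 -m crank '[[[-1,0,0,-0.02,0,0,0],[-1,0,0,-0.05,0,0,0],[-1,0,0,-0.09,0,0,0],[-1,0,0,-0.13,0,0,0],[-1,0,0,-0.15,0,0,0]]]'
python3 - <<'E'
from h import *
avg(2)
s=read_state();u=s['tool_pos']
print("pred tip bottom side",pix("side",u+.125*EX-[0,0,.020]))
im=read_camera("side");cv2.imwrite("pics/g.png",cv2.resize(np.hstack([im[170:310,180:350],read_camera("top")[140:280,200:370]]),None,fx=2.3,fy=2.3,interpolation=2)[:,:,::-1])
# block-place target: hook dir 90.5deg, hook centre at block centre
y=np.radians(92);d=np.array([np.cos(y),np.sin(y),0])
p=np.array([.4414,-.032,0])-.0035*d;p[2]=.10;print(p);go(p,2)
E
```

```text
t: 18.18
tool_pos: [0.4849, 0.1361, 0.0324]
orientation: [2.387, 2.042, -0.002]
force: [-0.6, -0.6, -2.4]
opening: 0.0235
gripper_force: 59.9
avg F [-0.44  0.11 -2.35] each [-0.7 -0.2] w [-0.089 -0.026 -0.01 ]
t 18.23 guide x,y,z mm [-183.1    0.5   32.5] F gx,gy,z [-0.19 -0.24 -2.33] w [-0.07 -0.03  0.02] yaw -8.9 grip 59.9
t: 18.85
tool_pos: [0.4864, 0.1366, 0.1102]
orientation: [2.386, 2.041, 0.004]
force: [0.5, 0.7, -1.6]
opening: 0.0237
gripper_force: 59.9
avg F [ 0.69 -0.75 -0.96] each [0.8 0.6] w [-0.064 -0.132  0.022]
t 18.9 guide x,y,z mm [-182.6   -1.2  110.9] F gx,gy,z [ 0.6  -1.15 -0.3 ] w [-0.08 -0.14  0.01] yaw -8.9 grip 59.9
pred tip bottom side [[267.03624582 218.58917741]]
[ 0.44152215 -0.03549787  0.1       ]
rows [-0.3535, -0.0341, 0.0166, 0.001, -0.0002, -0.1212] yaw now -8.9 tilt [0.0016 0.0003]
```

View pics/g.png

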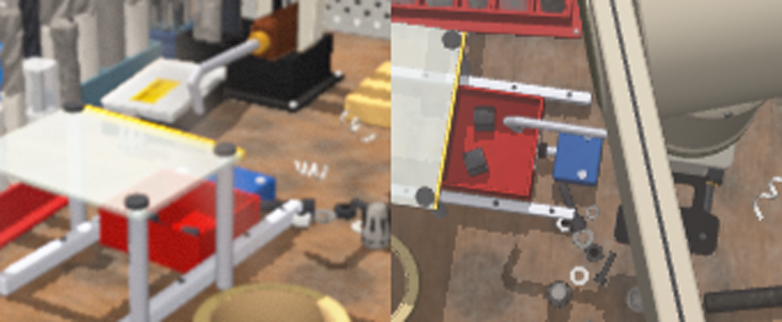

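The tray sits on the button with both nuts in it. The tip is at side pixel (266,219), as predicted, so the hook has not slipped. Returning it to the block.

```bash
python3 -m crank '[[[-1,-0.05,-0.005,0.01,0,0,-0.02],[-1,-0.13,-0.013,0.01,0,0,-0.05],[-1,-0.22,-0.02,0.01,0,0,-0.08],[-1,-0.3,-0.03,0.01,0,0,-0.093],[-1,-0.353,-0.034,0.01,0,0,-0.093]]]'
python3 -m crank '[[[-1,0,0,0,0,0,0],[-1,0,0,0,0,0,0],[-1,0,0,0,0,0,0],[-1,0,0,0,0,0,0],[-1,0,0,0,0,0,0]]]'
python3 -c "
from h import *
go([.4414,-.036,.032],-0.5)"
```

```text
t: 19.62
tool_pos: [0.4398, -0.0367, 0.1016]
orientation: [-2.232, -2.209, 0.002]
force: [0.8, -0.7, -2.3]
opening: 0.0237
gripper_force: 59.9
t: 20.25
tool_pos: [0.4411, -0.0348, 0.1026]
orientation: [-2.231, -2.212, 0.0]
force: [-0.7, 0.1, -1.8]
opening: 0.0234
gripper_force: 59.9
rows [-0.0023, 0.0005, 0.1412, -0.0, -0.0, 0.0002] yaw now -0.5 tilt [-0.0001  0.0001]
```

```bash
python3 -m crank '[[[-1,-0.002,0,0.04,0,0,0],[-1,-0.002,0,0.08,0,0,0],[-1,-0.002,0,0.115,0,0,0],[-1,-0.002,0,0.135,0,0,0],[-1,-0.002,0,0.141,0,0,0]]]'
python3 -m crank '[[[-1,0,0,0.003,0,0,0],[-1,0,0,0.006,0,0,0],[-1,0,0,0.008,0,0,0],[-1,0,0,0.009,0,0,0],[-1,0,0,0.009,0,0,0]]]'
python3 -c "
from h import *
avg(2)"
```

```text
t: 20.88
tool_pos: [0.4408, -0.0361, 0.0317]
orientation: [-2.231, -2.211, 0.001]
force: [-0.1, 1.1, -1.8]
opening: 0.0239
gripper_force: 59.9
t: 21.5
tool_pos: [0.4411, -0.0363, 0.0277]
orientation: [2.232, 2.211, 0.0]
force: [0.6, -0.6, -2.3]
opening: 0.0236
gripper_force: 59.9
avg F [-0.7  -0.66 -1.98] each [-0.5 -0.9] w [-0.087 -0.079  0.005]
t 21.55 guide x,y,z mm [-360.5   17.1   27.7] F gx,gy,z [-0.91 -0.67 -1.62] w [-0.07 -0.12 -0.02] yaw -0.5 grip 59.9
```

Not touching yet; going down another 1.5 mm or so.

```bash
python3 -m crank '[[[-1,0,0,0.001,0,0,0],[-1,0,0,0.002,0,0,0],[-1,0,0,0.003,0,0,0],[-1,0,0,0.003,0,0,0],[-1,0,0,0.003,0,0,0]]]'
python3 -c "
from h import *
avg(2)"
```

```text
t: 22.18
tool_pos: [0.4411, -0.0363, 0.0263]
orientation: [-2.232, -2.211, 0.0]
force: [-1.7, 0.8, 3.1]
opening: 0.0238
gripper_force: 59.9
avg F [0.71 1.97 3.6 ] each [0.5 0.9] w [0.021 0.366 0.025]
t 22.23 guide x,y,z mm [-360.5   17.1   26.3] F gx,gy,z [0.89 2.14 4.06] w [-0.    0.42  0.02] yaw -0.5 grip 59.9
```

Contact at z = 26.3 mm, the same as at the grasp. Releasing, then lifting.

```bash
python3 -m crank '[[[0,0,0,0,0,0,0],[0.1,0,0,0,0,0,0],[0.2,0,0,0,0,0,0],[0.2,0,0,0,0,0,0],[0.2,0,0,0,0,0,0]]]'
python3 -m crank '[[[0.2,0,0,-0.03,0,0,0],[0.2,0,0,-0.08,0,0,0],[0.2,0,0,-0.16,0,0,0],[0.2,0,0,-0.25,0,0,0],[0.2,0,0,-0.32,0,0,0]]]'
python3 - <<'E'
from h import *
tcpg()
im=read_camera("side");cv2.imwrite("pics/i.png",cv2.resize(np.hstack([im[150:310,180:400],read_camera("top")[140:300,200:450]]),None,fx=1.7,fy=1.7,interpolation=2)[:,:,::-1])
E
```

```text
t: 22.85
tool_pos: [0.4411, -0.0363, 0.0261]
orientation: [-2.232, -2.211, -0.0]
force: [-0.3, -0.7, 0.7]
opening: 0.0556
gripper_force: 0.0
t: 23.48
tool_pos: [0.4416, -0.0364, 0.1895]
orientation: [2.23, 2.209, 0.002]
force: [-0.3, -0.6, 0.4]
opening: 0.056
gripper_force: 0.0
t 23.48 guide x,y,z mm [-360.5   16.7  189.5] F gx,gy,z [-0.68  0.19  0.4 ] w [-0.03 -0.06  0.  ] yaw -0.5 grip 0.0
```

View pics/i.png

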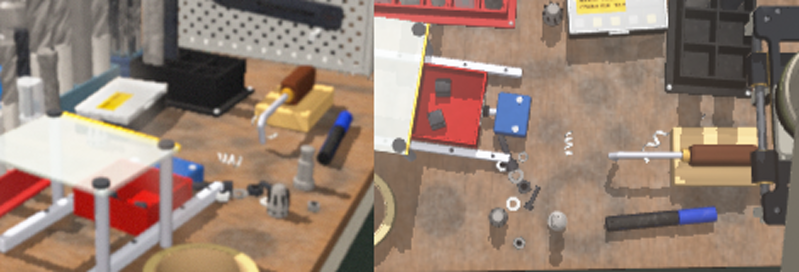

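The hook stands level on the middle of the block (top-view handle at (725,155)), the tray rests against the button with both nuts in it, and the bystanders are unmoved.

```bash
python3 -c "
from plant import *
print(close_job())"
```

```text
the job is handed in; nothing more can be done
None
```

The job is handed in at about 23.5 s of the 67 s: I drew the tray home with about 9 N on the button (estimated from wrist force less sliding friction) for roughly 0.9 s. Both nuts are still in it, and the hook is back upright on the middle of its block with nothing else disturbed.

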